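# Turn the inspection turntable to its index wedge

### The job

Turn the small inspection turntable by pushing the upright post of its lever, until the arrow mark on the plate points straight at the index wedge on the fixed foot, and leave it standing there. The little can in the middle must ride along upright and stay in the middle; the tall can, the tape roll, the pen box and the bookend round it stay where they are, so turn whichever way round the lever does not run into the tall can.

Things in the scene. Friction and masses are not known exactly. Their poses are not given: they have to be found in the camera images.
- turntable (a joint): Angle of the turntable plate on its fixed foot, rad. 0 (and any whole turn, 2 pi) = the arrow mark points exactly at the index wedge; grows as the plate turns counter-clockwise seen from above. It turns both ways without stops, on a stiff bearing (about 1 N at the post moves it) that stays where it is left. At the start it reads 2.1 to 4.2, so the mark stands 120 degrees or more away from the wedge.
- pivot (a point): Centre of the turntable on its vertical axis, on the top of its 1 mm rubber mat, 35 mm above the desk. The dark steel plate is 150 mm across, its top 34 mm above the desk; it stands on a round grey foot 136 mm across, fixed to the desk. The foot's own x axis points from the index wedge through the centre, so at joint value 0 the lever lies along this x axis.
- index_tip (a point): Aim of the fixed index wedge: a point 80 mm from the axis and 34 mm above the desk, 4 mm short of the inward-pointing corner of the small bright metal wedge on a grey bracket that sticks out from the foot to 106 mm from the axis (top 31 mm above the desk; the lever passes over it).
- mark_tip (a point): Aim of the arrow mark on the plate: a point 80 mm from the axis, 34 mm above the desk, 5 mm outside the tip of the bright metal arrow on the plate's top. The arrow lies opposite the lever. When the mark is in place this point falls on index_tip.
- lever_post (a point): Middle of the upright black push post at the end of the lever: 14 mm across, standing from 40 to 87 mm above the desk, 105 mm from the turntable's axis; this point is 63.5 mm above the desk. The lever under it is a flat steel bar 18 mm wide, 34 to 40 mm above the desk, reaching 117 mm from the axis, exactly opposite the arrow mark.
- small_can: Small black can, 32 mm across and 30 mm high, standing loose on the mat in the middle of the plate; origin at the centre of its underside. It must ride along.
- tall_can: Black can, 47 mm across and 62 mm high, standing loose on the desk in the path of the lever, on one side or the other of where the lever must end up, 50 to 61 degrees from it as seen from the axis; origin at the centre of its underside. It blocks the lever on that side.
- tape_roll: Beige roll of tape lying flat, 53 mm across and 15 mm high, loose on the desk on the other side, at a similar angle and distance; origin at the centre of its underside. The lever passes over it.
- pen_box: Dark mesh pen box, 79 x 89 mm and 149 mm high, loose on the desk beside the turntable, its centre about 250 mm from the axis; origin at the centre of its underside. On one side or the other.
- bookend: Bent steel bookend, 65 x 76 mm and 167 mm high, loose on the desk on the opposite side from the pen box, about 250 mm from the axis; origin at the centre of its foot.
Not all that is in view belongs to the job. Of the things that look like the part that bears turntable, the larger one is meant.

How it is judged:
By the outcome, as a careful person would: the job done as asked, in the order asked, and still so for the second after the job is handed in, with the robot touching nothing.
It also fails if it takes over 67 s, if anything falls off the work surface, if the arm or the gripper's body presses on something with over 40 N, if the wrist force passes 120 N, or if a joint passes its speed limit or range.

### The arm

A 6-joint arm with a two-finger parallel gripper is mounted at the origin on a cart in front of the work surface, level with it; the furniture and walls round the work are solid. World frame = base frame: x ahead of the robot, y to its left, z up, the work surface at z = 0. Lengths are in m, angles in rad, forces in N, time in s.
With the tool pointing down it reaches from about 0.375 to 0.9 m from the base axis. Payload 3.1 kg.
Tool frame: the origin (TCP) lies between the finger pads; the fingertips stand robot.tip_extent ahead of it and the grasp point (between the pads) lies 3 mm ahead of it (robot.tip_extent is the distance from the TCP to the fingertips, in m); z points along the fingers, x is the direction in which the jaws open and shut, and the axes are right-handed (so a half turn about z gives the same grasp; the last joint's range is limited). The gripper opens to 87 mm and grips with 3 to 60 N. Pads are 19 mm wide; open, the fingers measure 117 mm over their backs; the gripper's body (75 mm by 190 mm) begins 51 mm behind the grasp point.
Start: joints at [1.028, 0.527, 1.433, -0, 1.181, -0.178], TCP at [0.223, 0.584, 0.245] pointing down, gripper open.
Joint ranges: [-3.08, 3.08], [-0.75, 2.2], [0.22, 2.44], [-1.43, 4.57], [0, 2.65], [-2.85, 2.85]. Speed limits (rad/s): [2.79, 2.79, 3.14, 3.14, 3.14, 3.14].

### API

Orientations are given as a unit quaternion [x, y, z, w].
In Python, from rig import robot, cams gives the robot as it stands.
- The arm moves only by the tool carry_out, never from a script. Its argument "steps" is a list of rows, each a list of 3 entries, a list of its own where there are three numbers: the shift along the world's x, y, z in cm, then the turn about the world's z in degrees, then the closure, from 0 (fully open) to 1 (shut). In form: [[[dx, dy, dz], spin, fingers], ...]. A call has 1 to 10 rows; each row shifts and turns the pose as measured when the row begins; what a row does not reach is not made up. A row lasts 1/10 s, in which the tool goes at most 50 mm and 8.59 degrees, less where a joint would pass 70% of its speed; a pose out of reach is approached as far as the arm can. A call with a gripper value outside its range is refused whole. The fingers move at their own pace and stop on an object; "squeeze" is the grip in N (left out, the last holds). Time passes only in rows, so rows that do not move let the fingers close. It gives the time, the measured TCP pose, the force and the opening at its end, in the units of the state.
- robot.get_obs(): the state, without advancing time (a new reading comes with each control period).
- cams.camera(name): name is "side" or "top" or "wrist"; returns a dict with "pixels" (420x560x3 uint8, red, green, blue), "fx", "fy", "cx", "cy" (pixels), "eye" and "rotation" of the camera in the world. Camera axes: x right, y up, looking along -z (the intrinsics and any distortion apply to the point x, -y, -z); pixel columns grow to the right and rows downward; lengths in m; the calibration is good to about 2 mm. The wrist camera is an equidistant fisheye: a pixel r from the principal point sees the ray r / f radians off the axis. A picture is of the moment at which its call begins. There is no depth.
- robot.hand_in(): hands the job in, once; it reports no verdict.
The state is a dict: "time": time; "q": joint angles; "joint_velocities": joint speeds; "joint_torque": joint torques, N m; "position": TCP position; "tool_rot": TCP orientation; "ft_force": force on the tool from outside, world axes, zero at the start; "moment": the same for the moment, N m; "grip_width": finger opening in m.
Only numpy, scipy, OpenCV 4.12 (cv2) and the standard library are available. Lean on these libraries where they do the work, as an engineer would, in place of code of your own. Each camera call takes 0.05 s, during which the arm holds its last target. There are 200 camera calls.

## Working session

There is one attempt and no reset: what is moved stays moved. The work goes in short steps, Python scripts to look and compute and a tool call to move; the robot and the scene stay as the last step left them, time stands still between calls to the robot, and variables do not carry over. Pictures are saved under pics/ and viewed, about 8 in all and at most 12, crops included, and the job is handed in when it is done.

Besides the shell and the picture viewer there is one more tool, called after ">>>" by a JSON object that holds its "op" and its "data". carry_out: Moves the arm, as the interface text tells. Its arguments: {"type":"object","properties":{"steps":{"type":"array"},"squeeze":{"type":"number"}},"required":["steps"]}

```bash
ls; mkdir -p pics; cat > h.py <<'E'
import numpy as np, cv2
from rig import robot, cams
def snap(n,f):
    c=cams.camera(n); cv2.imwrite('pics/'+f,cv2.cvtColor(c['pixels'],cv2.COLOR_RGB2BGR))
    np.savez('pics/'+f[:-4],**{k:np.array(v) for k,v in c.items()}); return c
def R_(c):
    R=np.array(c['rotation']); 
    if R.shape!=(3,3):
        from scipy.spatial.transform import Rotation as r; R=r.from_quat(R).as_matrix()
    return R
def ray(c,u,v,z):
    d=np.array([(u-c['cx'])/c['fx'],-(v-c['cy'])/c['fy'],-1.]); d=R_(c)@d; e=np.array(c['eye']); return e+d*(z-e[2])/d[2]
def proj(c,p):
    q=R_(c).T@(np.array(p)-c['eye']); return c['cx']-c['fx']*q[0]/q[2], c['cy']+c['fy']*q[1]/q[2]
E
python3 - <<'E'
from h import *
a=snap('top','t0.png');b=snap('side','s0.png')
for c in(a,b): print({k:v for k,v in c.items() if k!='pixels'})
print(robot.get_obs(),robot.tip_extent)
E
```

```text
pics
{'fx': 396.1104429245483, 'fy': 396.1104429245483, 'cx': 278.43237693768765, 'cy': 206.41662683434495, 'eye': array([ 0.49764839, -0.04823309,  1.02510657]), 'rotation': array([-0.02264215,  0.02408762,  0.71303867, -0.7003449 ])}
{'fx': 513.6662746726779, 'fy': 513.6662746726779, 'cx': 277.78822741826747, 'cy': 200.56640928791342, 'eye': array([ 0.36484393, -0.97651672,  0.73406539]), 'rotation': array([ 0.46745172, -0.04843264, -0.10171172,  0.87681121])}
{'time': 0.1, 'q': array([ 1.02752453e+00,  5.28397619e-01,  1.43373117e+00, -2.38410342e-05,
        1.18135469e+00, -1.78515089e-01]), 'joint_velocities': array([-0.0004108 , -0.00320694, -0.00240261, -0.00159975,  0.00161853,
        0.00074347]), 'joint_torque': array([ 9.57651264e-05, -4.40984881e+01, -1.77149159e+01,  6.34481013e-02,
        5.32611029e-02, -6.21454410e-05]), 'position': array([0.22263194, 0.58337888, 0.2436681 ]), 'tool_rot': array([ 8.23623801e-01,  5.67135734e-01, -8.56959004e-04,  3.99431317e-04]), 'ft_force': array([-0.45504723, -0.35266869, -0.10907674]), 'moment': array([-0.0498207 , -0.00277589, -0.02361386]), 'grip_width': 0.08708583935945537} 0.022
```

View pics/t0.png

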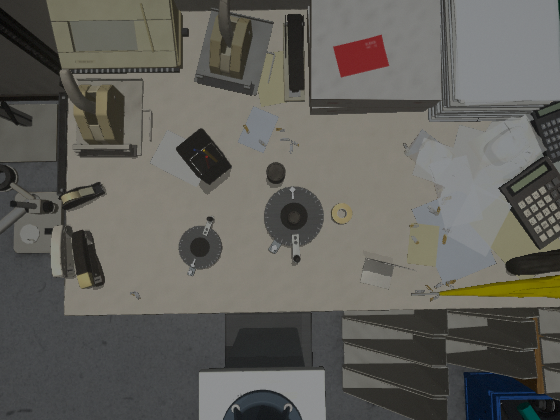

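View pics/s0.png

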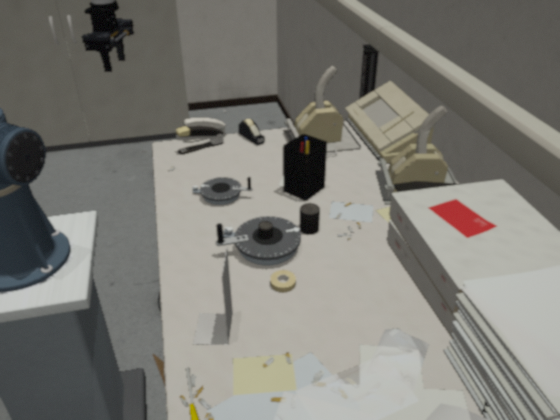

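The top view shows the large plate at about (294,215). Its arrow points up to (292,190), the lever post is near (296,260) and the wedge is at the lower left, near (275,247). The tall can is at (276,173) and the tape roll at (342,213), so the lever should turn counter-clockwise, through the right side. I'll crop in to measure it accurately.

```bash
python3 - <<'E'
from h import *
im=cv2.imread('pics/t0.png')[160:275,230:365]
cv2.imwrite('pics/t0c.png',cv2.resize(im,None,fx=5,fy=5,interpolation=cv2.INTER_CUBIC))
E
```

```text
(no output)
```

View pics/t0c.png

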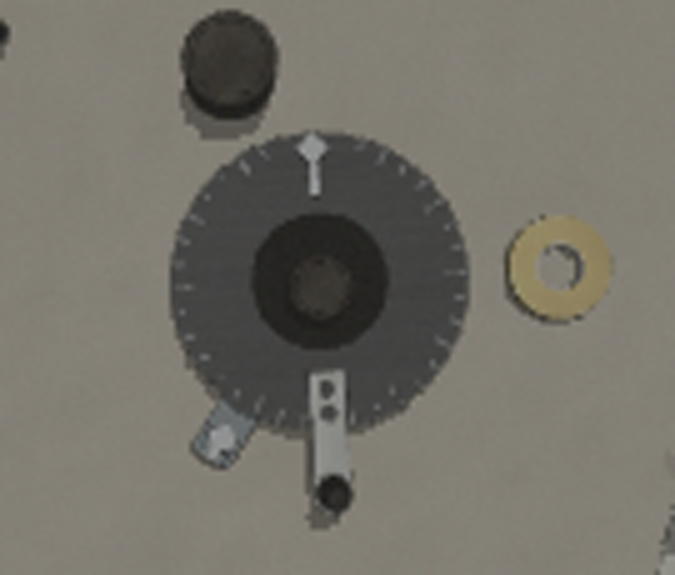

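```bash
cat >> h.py <<'E'
def ld(f): 
    d=dict(np.load('pics/'+f+'.npz')); d.update({k:float(d[k]) for k in('fx','fy','cx','cy')}); return d
E
python3 - <<'E'
from h import *
c=ld('t0'); P=lambda x,y,z: ray(c,230+x/5-.4,160+y/5-.4,z)
o=P(320,282,.035)
for n,x,y,z in [('piv',320,282,.035),('post',335,492,.087),('arrow',312,134,.034),('wedge',220,440,.033),('brkend',209,458,.031),('tall',231,56,.062),('tape',559,268,.015),('can',321,285,.065)]:
    p=P(x,y,z);d=p-o;print(n,p.round(4),np.hypot(*d[:2]).round(4),np.degrees(np.arctan2(d[1],d[0])).round(1))
E
```

```text
piv [ 0.5385 -0.0883  0.035 ] 0.0 0.0
post [ 0.4373 -0.0913  0.087 ] 0.1012 -178.3
arrow [ 0.6131 -0.0859  0.034 ] 0.0747 1.9
wedge [ 0.4606 -0.037   0.033 ] 0.0933 146.6
brkend [ 0.4517 -0.0313  0.031 ] 0.1038 146.7
tall [ 0.649  -0.0459  0.062 ] 0.1184 21.0
tape [ 0.5443 -0.2113  0.015 ] 0.1231 -87.3
can [ 0.5358 -0.0876  0.065 ] 0.0028 164.3
```

>>> {"op": "carry_out", "data": {"steps": [[[4, -3, 0], -8.5, 0.7], [[4, -3, 0], -8.5, 0.7], [[4, -3, 0], -8.5, 0.7], [[4, -3, 0], -8.5, 0.7], [[4, -3, 0], -8.5, 0.7], [[0, -5, 0], -8.5, 0.7], [[0, -5, 0], -8.5, 0.7], [[0, -5, 0], -8.5, 0.7], [[0, -5, 0], -8.5, 0.7], [[0, -5, 0], -8.5, 0.7]]}}

```text
time: 1.1
position: [0.4252, 0.1831, 0.2393]
tool_rot: [0.989, -0.146, 0.0, -0.001]
ft_force: [1.7, -0.5, -0.2]
grip_width: 0.0271
```

>>> {"op": "carry_out", "data": {"steps": [[[0, -4, 0], -8.5, 0.7], [[0, -4, 0], -8.5, 0.7], [[0, -4, 0], -8.5, 0.7], [[0, -4, 0], -8.5, 0.7], [[0, -4, 0], -8.5, 0.7], [[0, -4, 0], -8.5, 0.7], [[0.7, -3.4, 0], -8.5, 0.7], [[0, 0, 0], -8.5, 0.7], [[0, 0, 0], -3, 0.7], [[0, 0, 0], 0, 0.7]]}}

```text
time: 2.1
position: [0.4291, -0.1093, 0.238]
tool_rot: [0.711, -0.703, 0.0, -0.0]
ft_force: [-0.1, 0.1, -0.5]
grip_width: 0.0259
```

```bash
python3 - <<'E'
from h import *
o=robot.get_obs();q=o['tool_rot'];print(o['position'],np.degrees(2*np.arctan2(q[1],q[0])),o['grip_width'],o['q'])
c=snap('wrist','w0.png');print(c['fx'],c['eye'])
E
```

```text
[ 0.42912242 -0.10928889  0.23796841] -89.31012112223776 0.025886830845393213 [-5.03186366e-01  2.93135199e-01  1.87899898e+00  8.07332364e-04
  9.68427145e-01  1.05511221e+00]
325.19226210127806 [ 0.49613704 -0.10783881  0.3788492 ]
```

View pics/w0.png

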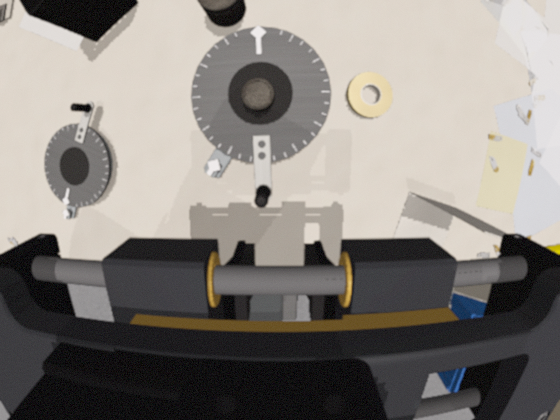

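The wrist picture shows the post top near (264,189), the plate centre near (260,94), the arrow at (259,32) and the wedge near (213,166). I'll check my measurements with it.

```bash
cat >> h.py <<'E'
def fray(c,u,v,z):
    x,y=u-c['cx'],v-c['cy']; r=np.hypot(x,y); t=r/c['fx']; s=np.sin(t)/r
    d=R_(c)@np.array([x*s,-y*s,-np.cos(t)]); e=np.array(c['eye']); return e+d*(z-e[2])/d[2]
E
python3 - <<'E'
from h import *
c=ld('w0')
o=fray(c,261,94,.034)
for n,x,y,z in [('piv',261,94,.034),('post',265,188.5,.087),('arrow',259,28,.034),('wedge',215,163,.033),('brk',211,171,.031),('left',192,94,.034),('right',330,94,.034)]:
    p=fray(c,x,y,z);d=p-o;print(n,p.round(4),np.hypot(*d[:2]).round(4),np.degrees(np.arctan2(d[1],d[0])).round(1))
E
```

```text
piv [ 0.5362 -0.0884  0.034 ] 0.0 0.0
post [ 0.4445 -0.0956  0.087 ] 0.092 -175.5
arrow [ 0.61   -0.0852  0.034 ] 0.0739 2.5
wedge [ 0.4626 -0.0392  0.033 ] 0.0886 146.2
brk [ 0.4536 -0.0341  0.031 ] 0.0988 146.7
left [ 0.5382 -0.0142  0.034 ] 0.0743 88.4
right [ 0.538  -0.1609  0.034 ] 0.0725 -88.6
```

>>> {"op": "carry_out", "data": {"steps": [[[0.4, 1.8, 0], 1, 0.55], [[0, 0, 0], 0, 0.55], [[0, 0, -3], 0, 0.55], [[0, 0, -3], 0, 0.55], [[0, 0, 0], 0, 0.55]]}}

```text
time: 2.65
position: [0.4337, -0.0901, 0.1774]
tool_rot: [0.721, -0.693, 0.002, -0.001]
ft_force: [0.2, 0.4, 0.3]
grip_width: 0.0388
```

```bash
python3 - <<'E'
from h import *
o=robot.get_obs();q=o['tool_rot'];print(o['position'],np.degrees(2*np.arctan2(q[1],q[0])),o['grip_width'],o['q'])
E
```

```text
[ 0.43371868 -0.09007799  0.17744041] -87.66864470282695 0.038795854397691405 [-4.57892650e-01  3.97171849e-01  1.94830270e+00 -3.44803612e-04
  7.91537386e-01  1.07245560e+00]
```

>>> {"op": "carry_out", "data": {"steps": [[[0, -0.1, -3], 0, 0.55], [[0, 0, -3], 0, 0.55], [[0, 0, -2.5], 0, 0.55], [[0, 0, -1.2], 0, 0.55], [[0, 0, 0], 0, 0.55], [[0, 0, 0], 0, 0.72], [[0, 0, 0], 0, 0.72], [[0, 0, 0], 0, 0.72]]}}

```text
time: 3.45
position: [0.4401, -0.094, 0.0846]
tool_rot: [0.724, -0.69, 0.009, -0.002]
ft_force: [0.1, 0.0, 0.6]
grip_width: 0.0266
```

```bash
python3 - <<'E'
from h import *
o=robot.get_obs();q=o['tool_rot'];print(o['position'],np.degrees(2*np.arctan2(q[1],q[0])),o['grip_width'],o['ft_force'])
snap('side','s1.png')
im=cv2.imread('pics/s1.png')[150:330,130:370]
cv2.imwrite('pics/s1c.png',cv2.resize(im,None,fx=3,fy=3,interpolation=cv2.INTER_CUBIC))
E
```

```text
[ 0.44005099 -0.09400962  0.08461827] -87.24200105050895 0.0265635583658424 [0.05478011 0.00525474 0.57918227]
```

View pics/s1c.png

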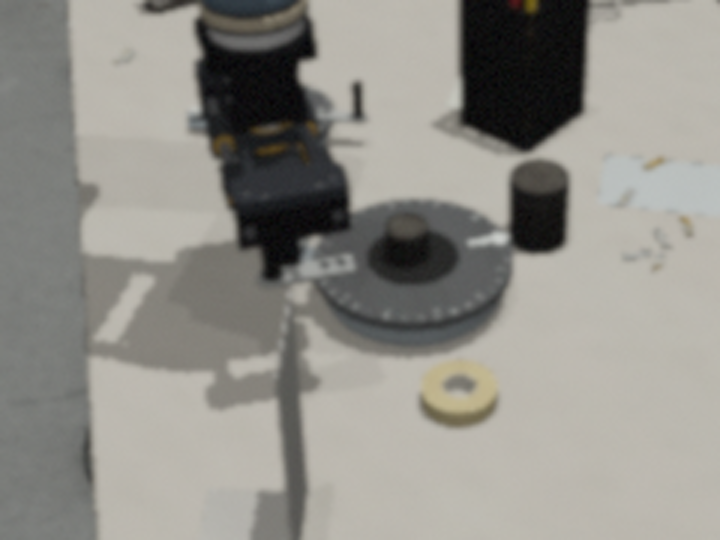

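The side view shows the fingers straddling the post, with everything else undisturbed. I'll correct the small x drift, go slightly lower, narrow the gap, and then start the arc.

>>> {"op": "carry_out", "data": {"steps": [[[-0.7, 0.2, -0.6], 0, 0.76], [[0, 0, 0], 0, 0.78], [[0, 0, 0], 0, 0.78]]}}

```text
time: 3.8
position: [0.433, -0.0921, 0.0795]
tool_rot: [0.724, -0.69, 0.011, -0.003]
ft_force: [0.8, -0.4, 0.3]
grip_width: 0.0201
```

```bash
cat >> h.py <<'E'
PIV=np.array([.537,-.088])
def plan(n=10,step=4,r=.105,z=.079):
    o=robot.get_obs();q=o['tool_rot'];p=o['position'];psi=np.degrees(2*np.arctan2(q[1],q[0]))
    d=p[:2]-PIV;a=np.degrees(np.arctan2(d[1],d[0]))
    print('t',o['time'],'pos',p.round(4),'psi',psi.round(1),'ang',a.round(2),'rad',np.hypot(*d).round(4),'w',o['grip_width'].round(4),'F',o['ft_force'].round(1),'q',np.round(o['q'],2))
    for i in range(n):
        a+=step;t=PIV+r*np.array([np.cos(np.radians(a)),np.sin(np.radians(a))])
        print(i,((t-p[:2])*100).round(2),round((z-p[2])*100,2),round((a+90-psi+180)%360-180,1) if i==0 else step)
        p=np.array([*t,z])
E
python3 -c "from h import *;plan()"
```

```text
Traceback (most recent call last):
  File "h.py", line 24, in plan
    print('t',o['time'],'pos',p.round(4),'psi',psi.round(1),'ang',a.round(2),'rad',np.hypot(*d).round(4),'w',o['grip_width'].round(4),'F',o['ft_force'].round(1),'q',np.round(o['q'],2))
                                                                                                             ^^^^^^^^^^^^^^^^^^^^^
AttributeError: 'float' object has no attribute 'round'
```

```bash
sed -i "s/o\['grip_width'\].round(4)/round(o['grip_width'],4)/" h.py; python3 -c "from h import *;plan()"
```

```text
t 3.8 pos [ 0.433  -0.0921  0.0795] psi -87.2 ang -177.77 rad 0.1041 w 0.0201 F [ 0.8 -0.4  0.3] q [-0.46  0.6   2.03 -0.    0.49  1.06]
0 [-0.03 -0.73] -0.05 3.5
1 [ 0.1  -0.73] 0.0 4
2 [ 0.16 -0.72] 0.0 4
3 [ 0.2 -0.7] 0.0 4
4 [ 0.25 -0.69] 0.0 4
5 [ 0.3  -0.67] 0.0 4
6 [ 0.35 -0.65] 0.0 4
7 [ 0.39 -0.62] 0.0 4
8 [ 0.43 -0.59] 0.0 4
9 [ 0.47 -0.56] 0.0 4
```

>>> {"op": "carry_out", "data": {"steps": [[[0, -0.7, 0], 3.5, 0.78], [[0.1, -0.7, 0], 4, 0.78], [[0.15, -0.7, 0], 4, 0.78], [[0.2, -0.7, 0], 4, 0.78], [[0.25, -0.7, 0], 4, 0.78], [[0.3, -0.65, 0], 4, 0.78]]}}

```text
time: 4.4
position: [0.441, -0.1321, 0.0791]
tool_rot: [0.854, -0.521, 0.007, -0.005]
ft_force: [1.0, 1.6, -0.5]
grip_width: 0.0193
```

```bash
python3 -c "from h import *;plan()"
```

```text
t 4.4 pos [ 0.441  -0.1321  0.0791] psi -62.8 ang -155.34 rad 0.1056 w 0.0193 F [ 1.   1.6 -0.5] q [-0.54  0.61  1.99  0.02  0.53  0.54]
0 [ 0.38 -0.63] -0.01 1.4
1 [ 0.37 -0.63] 0.0 4
2 [ 0.42 -0.6 ] 0.0 4
3 [ 0.46 -0.57] 0.0 4
4 [ 0.5  -0.54] 0.0 4
5 [ 0.53 -0.5 ] 0.0 4
6 [ 0.57 -0.46] 0.0 4
7 [ 0.6  -0.42] 0.0 4
8 [ 0.63 -0.38] 0.0 4
9 [ 0.65 -0.34] 0.0 4
```

>>> {"op": "carry_out", "data": {"steps": [[[0.4, -0.65, 0], 2, 0.78], [[0.4, -0.6, 0], 4, 0.78], [[0.4, -0.6, 0], 4, 0.78], [[0.45, -0.55, 0], 4, 0.78], [[0.5, -0.55, 0], 4, 0.78], [[0.55, -0.5, 0], 4, 0.78], [[0.55, -0.45, 0], 4, 0.78], [[0.6, -0.4, 0], 4, 0.78]]}}

```text
time: 5.2
position: [0.4749, -0.173, 0.0778]
tool_rot: [0.962, -0.272, -0.002, -0.007]
ft_force: [-0.6, -0.1, 0.5]
grip_width: 0.019
```

```bash
python3 -c "from h import *;plan()"
```

```text
t 5.2 pos [ 0.4749 -0.173   0.0778] psi -31.5 ang -126.15 rad 0.1053 w 0.019 F [-0.6 -0.1  0.5] q [-0.58  0.65  1.86  0.02  0.65 -0.04]
0 [ 0.62 -0.39] 0.12 -0.6
1 [ 0.63 -0.37] 0.0 4
2 [ 0.66 -0.32] 0.0 4
3 [ 0.68 -0.28] 0.0 4
4 [ 0.7  -0.23] 0.0 4
5 [ 0.71 -0.18] 0.0 4
6 [ 0.72 -0.13] 0.0 4
7 [ 0.73 -0.08] 0.0 4
8 [ 0.73 -0.03] 0.0 4
9 [0.73 0.02] 0.0 4
```

>>> {"op": "carry_out", "data": {"steps": [[[0.6, -0.4, 0.1], 0, 0.78], [[0.65, -0.35, 0], 4, 0.78], [[0.65, -0.3, 0], 4, 0.78], [[0.7, -0.3, 0], 4, 0.78], [[0.7, -0.25, 0], 4, 0.78], [[0.7, -0.2, 0], 4, 0.78]]}}

```text
time: 5.8
position: [0.5133, -0.1905, 0.078]
tool_rot: [0.995, -0.098, -0.008, -0.008]
ft_force: [-0.4, 1.3, 0.7]
grip_width: 0.0193
```

```bash
python3 - <<'E'
from h import *
plan()
snap('top','t1.png')
im=cv2.imread('pics/t1.png')[160:275,230:365]
cv2.imwrite('pics/t1c.png',cv2.resize(im,None,fx=5,fy=5,interpolation=cv2.INTER_CUBIC))
E
```

```text
t 5.8 pos [ 0.5133 -0.1905  0.078 ] psi -11.3 ang -103.01 rad 0.1052 w 0.0193 F [-0.4  1.3  0.7] q [-0.56  0.68  1.74  0.01  0.74 -0.37]
0 [ 0.72 -0.12] 0.1 2.2
1 [ 0.73 -0.09] 0.0 4
2 [ 0.73 -0.04] 0.0 4
3 [0.73 0.01] 0.0 4
4 [0.73 0.06] 0.0 4
5 [0.72 0.11] 0.0 4
6 [0.71 0.16] 0.0 4
7 [0.7  0.21] 0.0 4
8 [0.68 0.26] 0.0 4
9 [0.66 0.31] 0.0 4
```

View pics/t1c.png

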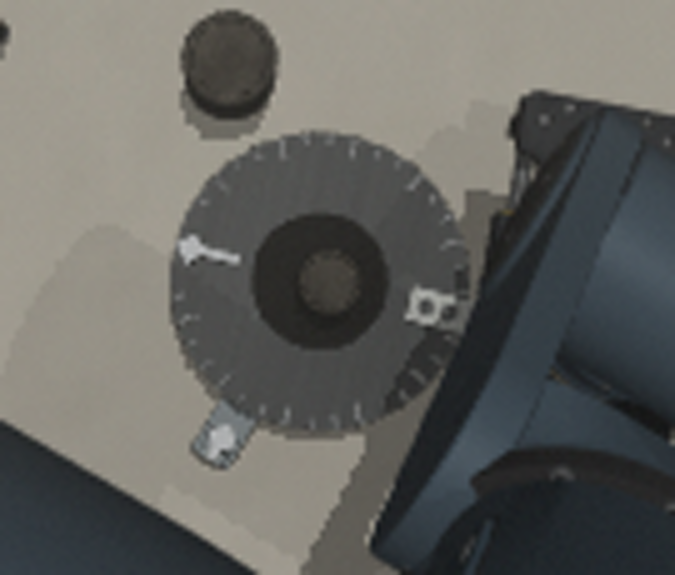

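```bash
python3 - <<'E'
from h import *
P=lambda c,x,y,z: ray(c,230+x/5-.4,160+y/5-.4,z)
c=ld('t1');o=P(c,320,282,.035)
for n,x,y,z in [('can',331,281,.065),('arrow',178,246,.034)]:
    d=P(c,x,y,z)-o;print(n,d.round(4),np.degrees(np.arctan2(d[1],d[0])).round(1))
# small-can centroid in both pictures
for f in('t0','t1'):
    im=cv2.imread(f'pics/{f}.png')[205:230,282:307]; h=cv2.cvtColor(im,cv2.COLOR_BGR2HSV); print(f); print(cv2.cvtColor(im,cv2.COLOR_BGR2GRAY)[4:20,4:22])
E
```

```text
can [-0.0008 -0.0041  0.03  ] -101.6
arrow [ 0.0194  0.0708 -0.001 ] 74.7
t0
[[36 38 37 36 36 36 36 36 37 38 36 38 36 39 36 35 39 37]
 [35 37 37 37 38 37 35 38 36 36 38 37 36 36 38 33 36 36]
 [35 34 37 37 37 37 43 45 43 48 42 34 38 37 34 35 37 36]
 [36 37 36 34 44 47 45 38 39 55 49 46 39 36 37 37 36 37]
 [37 38 36 44 44 53 48 52 51 53 53 47 46 37 34 35 37 35]
 [36 35 38 52 49 49 53 52 53 54 56 53 44 49 37 37 35 36]
 [35 35 41 38 50 49 53 53 54 55 57 57 53 58 37 35 35 35]
 [36 34 43 43 50 50 54 53 57 58 55 57 56 49 41 37 35 33]
 [37 33 41 46 52 52 55 55 56 55 57 57 55 46 40 38 37 38]
 [36 33 43 44 55 55 55 56 54 55 56 58 53 46 38 36 35 35]
 [36 33 43 49 55 57 57 56 55 55 55 55 55 39 35 36 36 36]
 [36 32 36 46 49 59 57 59 56 56 55 52 43 46 33 35 36 34]
 [37 32 31 42 55 50 56 58 54 57 54 51 42 34 33 37 36 37]
 [37 31 34 31 38 41 49 40 45 53 54 44 35 38 37 36 35 37]
 [37 37 33 29 32 30 40 44 46 41 36 30 34 36 35 38 39 37]
 [36 36 37 33 31 33 30 30 33 32 34 35 37 37 36 36 35 36]]
t1
[[43 43 41 42 42 42 41 40 42 41 42 43 41 40 42 40 37 40]
 [41 43 41 41 42 41 43 48 54 53 55 61 43 39 40 39 40 40]
 [42 43 43 43 42 39 55 68 58 54 60 52 50 51 39 40 39 38]
 [44 43 41 42 41 57 50 67 66 68 68 68 65 50 53 36 37 37]
 [43 41 42 41 45 55 66 65 66 67 68 66 66 65 53 46 38 41]
 [42 42 41 40 54 59 64 64 65 66 68 67 65 66 71 49 38 39]
 [42 40 41 36 60 58 63 63 65 65 66 64 68 65 62 49 41 39]
 [43 42 38 40 59 59 63 62 62 64 67 64 64 62 60 51 41 38]
 [42 42 40 37 46 55 62 61 60 64 66 66 62 65 60 46 39 38]
 [40 43 42 34 50 51 59 56 61 65 63 66 65 64 54 57 38 37]
 [42 40 41 33 41 61 57 56 59 63 65 63 63 63 55 45 38 39]
 [42 41 41 36 33 46 47 48 56 59 61 63 66 50 50 36 35 40]
 [40 41 41 37 33 34 49 54 51 59 56 59 61 48 35 38 38 37]
 [40 42 40 36 35 34 31 37 43 47 47 46 37 35 38 36 34 37]
 [40 41 42 41 40 35 34 34 32 33 31 33 35 32 39 38 37 38]
 [40 41 41 39 38 38 34 35 33 33 32 33 33 37 35 37 36 37]]
```

The plate has turned with the post: the arrow is at 74.7° and the lever at −105°. The small can's offset has turned with the plate, so it is riding along. The tall can hasn't moved. I'll carry on.

>>> {"op": "carry_out", "data": {"steps": [[[0.7, -0.1, 0.1], 3, 0.78], [[0.75, -0.1, 0], 4, 0.78], [[0.75, -0.05, 0], 4, 0.78], [[0.75, 0, 0], 4, 0.78], [[0.75, 0.05, 0], 4, 0.78], [[0.7, 0.1, 0], 4, 0.78], [[0.7, 0.15, 0], 4, 0.78]]}}

```text
time: 6.55
position: [0.5636, -0.1899, 0.0783]
tool_rot: [0.99, 0.138, -0.013, -0.006]
ft_force: [-1.4, 0.6, 1.6]
grip_width: 0.0192
```

```bash
python3 -c "from h import *;plan()"
```

```text
t 6.55 pos [ 0.5636 -0.1899  0.0783] psi 15.9 ang -75.38 rad 0.1053 w 0.0192 F [-1.4  0.6  1.6] q [-0.51  0.72  1.61 -0.01  0.83 -0.78]
0 [0.7  0.23] 0.07 2.8
1 [0.69 0.26] 0.0 4
2 [0.67 0.31] 0.0 4
3 [0.64 0.35] 0.0 4
4 [0.62 0.4 ] 0.0 4
5 [0.59 0.44] 0.0 4
6 [0.56 0.48] 0.0 4
7 [0.52 0.51] 0.0 4
8 [0.48 0.55] 0.0 4
9 [0.44 0.58] 0.0 4
```

>>> {"op": "carry_out", "data": {"steps": [[[0.7, 0.2, 0.1], 3, 0.78], [[0.7, 0.25, 0], 4, 0.78], [[0.7, 0.3, 0], 4, 0.78], [[0.65, 0.35, 0], 4, 0.78], [[0.6, 0.4, 0], 4, 0.78], [[0.6, 0.45, 0], 4, 0.78], [[0.55, 0.5, 0], 4, 0.78]]}}

```text
time: 7.25
position: [0.6081, -0.1659, 0.0787]
tool_rot: [0.93, 0.366, -0.016, -0.002]
ft_force: [-0.9, -1.0, 0.5]
grip_width: 0.0193
```

```bash
python3 -c "from h import *;plan(n=8,step=2)"
```

```text
t 7.25 pos [ 0.6081 -0.1659  0.0787] psi 42.9 ang -47.63 rad 0.1055 w 0.0193 F [-0.9 -1.   0.5] q [-0.43  0.76  1.52 -0.03  0.89 -1.17]
0 [0.23 0.29] 0.03 1.4
1 [0.26 0.26] 0.0 2
2 [0.25 0.27] 0.0 2
3 [0.24 0.28] 0.0 2
4 [0.23 0.29] 0.0 2
5 [0.22 0.29] 0.0 2
6 [0.21 0.3 ] 0.0 2
7 [0.2  0.31] 0.0 2
```

>>> {"op": "carry_out", "data": {"steps": [[[0.25, 0.3, 0], 2, 0.78], [[0.25, 0.25, 0], 2, 0.78], [[0.25, 0.25, 0], 2, 0.78], [[0.25, 0.3, 0], 2, 0.78], [[0.25, 0.3, 0], 2, 0.78], [[0, 0, 0], 0, 0.78]]}}

```text
time: 7.85
position: [0.6214, -0.1513, 0.0787]
tool_rot: [0.894, 0.449, -0.016, -0.0]
ft_force: [-0.4, -0.2, 0.4]
grip_width: 0.0192
```

```bash
python3 - <<'E'
from h import *
plan(n=3,step=1)
snap('top','t2.png');snap('wrist','w2.png')
im=cv2.imread('pics/t2.png')[195:265,255:335]
im=cv2.resize(im,None,fx=8,fy=8,interpolation=cv2.INTER_CUBIC)
cv2.imwrite('pics/t2c.png',cv2.convertScaleAbs(im,alpha=1.3))
E
```

```text
t 7.85 pos [ 0.6214 -0.1513  0.0787] psi 53.3 ang -36.86 rad 0.1055 w 0.0192 F [-0.4 -0.2  0.4] q [-0.4   0.76  1.49 -0.03  0.9  -1.31]
0 [0.07 0.18] 0.03 0.8
1 [0.11 0.15] 0.0 1
2 [0.1  0.15] 0.0 1
```

View pics/t2c.png

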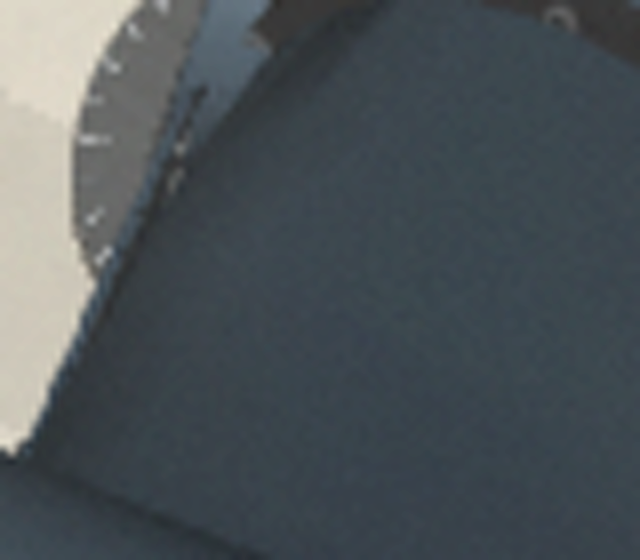

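View pics/w2.png

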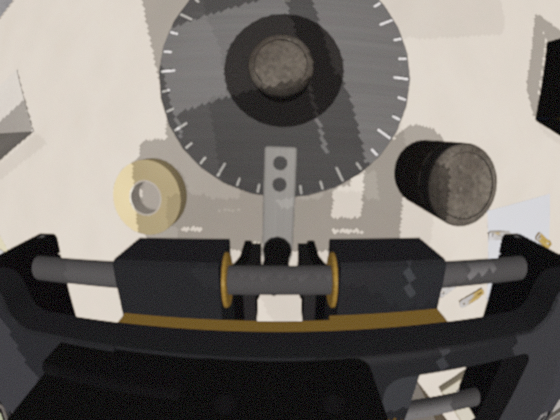

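The arm hides the dial from the top camera. The wrist view looks along the lever towards the wedge, but the wedge is out of frame. The can is centred, and the tall can and tape roll are clear. I'll push a little further, back off, and lift straight up, which should bring both the arrow and the wedge into the wrist view.

>>> {"op": "carry_out", "data": {"steps": [[[0.15, 0.2, 0], 1, 0.78], [[0.1, 0.15, 0], 1, 0.78], [[0.1, 0.15, 0], 1, 0.78], [[0, 0, 0], 0, 0.78], [[-0.15, -0.2, 0], 0, 0.65], [[0, 0, 0], 0, 0.6], [[0, 0, 2], 0, 0.6], [[0, 0, 3], 0, 0.6], [[0, 0, 4], 0, 0.6], [[0, 0, 4], 0, 0.6]]}}

```text
time: 8.95
position: [0.6171, -0.146, 0.2042]
tool_rot: [0.881, 0.473, -0.022, -0.008]
ft_force: [0.2, -0.2, 0.5]
grip_width: 0.0348
```

>>> {"op": "carry_out", "data": {"steps": [[[0, 0, 4], 0, 0.6], [[0, 0, 1], 0, 0.6], [[0, 0, 0], 0, 0.6], [[0, 0, 0], 0, 0.6]]}}

```text
time: 9.35
position: [0.6189, -0.1467, 0.2615]
tool_rot: [0.881, 0.472, -0.018, -0.004]
ft_force: [-0.3, 0.1, -1.2]
grip_width: 0.0348
```

```bash
python3 - <<'E'
from h import *
plan(n=0)
snap('wrist','w3.png')
im=cv2.imread('pics/w3.png')[0:230,150:410]
im=cv2.resize(im,None,fx=3,fy=2.6,interpolation=cv2.INTER_CUBIC)
im=cv2.imread('pics/w3.png')[0:200,150:410]
cv2.imwrite('pics/w3c.png',cv2.resize(im,None,fx=3,fy=3,interpolation=cv2.INTER_CUBIC))
E
```

```text
t 9.35 pos [ 0.6189 -0.1467  0.2615] psi 56.4 ang -35.62 rad 0.1008 w 0.0348 F [-0.3  0.1 -1.2] q [-0.4   0.54  1.36 -0.02  1.27 -1.37]
```

View pics/w3c.png

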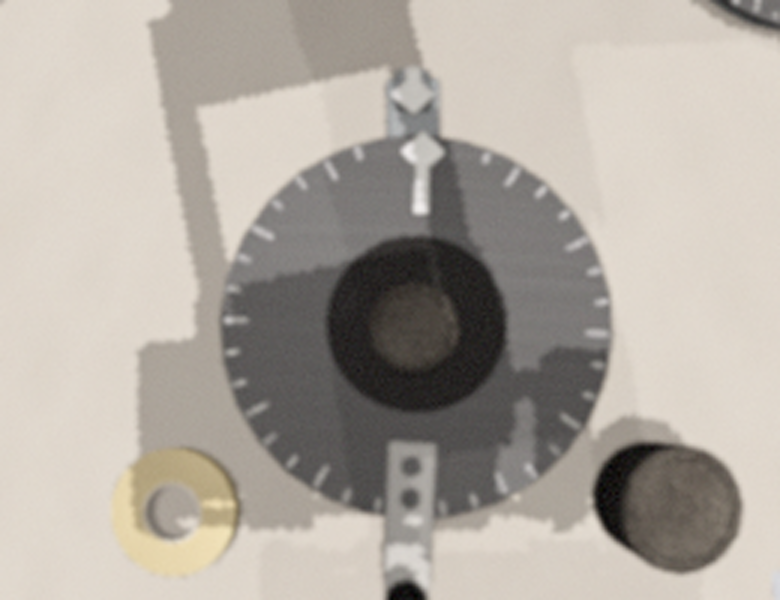

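The crop shows the arrow head at (422,152) just to the right of the wedge at (413,95), with the mat centre at (417,324) and the lever holes at (411,466) and (410,498). The plate is a few degrees short, and I'll work out how many.

```bash
python3 - <<'E'
from h import *
c=ld('w3');g=lambda x,y,z: fray(c,150+(x+.5)/3-.5,(y+.5)/3-.5,z)
im=cv2.imread('pics/w3.png');s=cv2.cvtColor(im,cv2.COLOR_BGR2GRAY)
# plate rim / mat circle centre
o=g(417,324,.035);rim=np.mean([g(222,320,.034),g(612,325,.034)],0)
print(o,rim,'y-extent centre',np.mean([g(417,137,.034),g(412,520,.034)],0))
for n,x,y,z in [('tip',423,133,.0345),('head',422,152,.0345),('tail',420,213,.0345),('wcorner',413,116,.033),('wedge',413,95,.033),('brk end',414,68,.031),('brk root',414,136,.031),('hole1',411,466,.040),('hole2',410,498,.040),('can',415,327,.065)]:
    d=g(x,y,z)-o;print(n,np.hypot(*d[:2]).round(4),np.degrees(np.arctan2(d[1],d[0])).round(2))
E
```

```text
[ 0.53816123 -0.08714106  0.035     ] [ 0.53628209 -0.08585508  0.034     ] y-extent centre [ 0.53795788 -0.08797491  0.034     ]
tip 0.0754 144.61
head 0.0676 144.75
tail 0.0431 144.88
wcorner 0.0829 147.37
wedge 0.0918 147.26
brk end 0.1041 146.93
brk root 0.0752 147.2
hole1 0.0536 -35.87
hole2 0.0656 -35.75
can 0.004 -44.31
```

The arrow is 2.7° short of the wedge, so about 5 mm at the post. I'll go back down around the post and finish with a small push.

>>> {"op": "carry_out", "data": {"steps": [[[0.3, -0.3, -4], 0, 0.6], [[0, 0, -4], 0, 0.6], [[0, 0, -4], 0, 0.6], [[0, 0, 0], 0, 0.6]]}}

```text
time: 9.8
position: [0.6184, -0.1483, 0.1318]
tool_rot: [0.881, 0.472, -0.021, -0.008]
ft_force: [-1.1, 1.4, 0.9]
grip_width: 0.035
```

```bash
python3 -c "from h import *;plan(n=1,step=0)"
```

```text
t 9.8 pos [ 0.6184 -0.1483  0.1318] psi 56.4 ang -36.53 rad 0.1013 w 0.035 F [-1.1  1.4  0.9] q [-0.4   0.69  1.47 -0.03  1.02 -1.37]
0 [ 0.3  -0.22] -5.28 -2.9
```

>>> {"op": "carry_out", "data": {"steps": [[[0.35, -0.1, 0], -2, 0.6], [[0, 0, -3], 0, 0.6], [[0, 0, -2], 0, 0.6], [[0, 0, -0.3], 0, 0.6], [[0, 0, 0], 0, 0.6]]}}

```text
time: 10.3
position: [0.6215, -0.1491, 0.0769]
tool_rot: [0.89, 0.456, -0.022, -0.01]
ft_force: [-0.3, 0.1, 0.8]
grip_width: 0.0345
```

```bash
python3 -c "from h import *;plan(n=1,step=0)"
```

```text
t 10.3 pos [ 0.6215 -0.1491  0.0769] psi 54.3 ang -35.87 rad 0.1042 w 0.0345 F [-0.3  0.1  0.8] q [-0.4   0.77  1.48 -0.03  0.93 -1.33]
0 [ 0.06 -0.05] 0.21 -0.2
```

>>> {"op": "carry_out", "data": {"steps": [[[0, 0, 0.1], 0, 0.78], [[0, 0, 0], 0, 0.78], [[0, 0, 0], 0, 0.78], [[0.15, 0.2, 0], 1, 0.78], [[0.15, 0.2, 0], 1, 0.78], [[0.1, 0.15, 0], 1, 0.78], [[0.1, 0.15, 0], 1, 0.78], [[0, 0, 0], 0, 0.78]]}}

```text
time: 11.1
position: [0.6291, -0.1426, 0.0833]
tool_rot: [0.871, 0.49, -0.021, -0.006]
ft_force: [-0.5, -1.6, -0.2]
grip_width: 0.019
```

```bash
python3 -c "from h import *;plan(n=1,step=0)"
```

```text
t 11.1 pos [ 0.6291 -0.1426  0.0833] psi 58.7 ang -30.7 rad 0.1071 w 0.019 F [-0.5 -1.6 -0.2] q [-0.39  0.77  1.47 -0.03  0.94 -1.39]
0 [-0.18  0.1 ] -0.43 0.6
```

>>> {"op": "carry_out", "data": {"steps": [[[-0.1, -0.2, 0], 0, 0.65], [[0, 0, 0], 0, 0.6], [[0, 0, 2], 0, 0.6], [[0, 0, 3], 0, 0.6], [[0, 0, 4], 0, 0.6], [[0, 0, 4], 0, 0.6], [[0, 0, 3.5], 0, 0.6], [[0, 0, 0], 0, 0.6], [[0, 0, 0], 0, 0.6]]}}

```text
time: 12.0
position: [0.6257, -0.1437, 0.2524]
tool_rot: [0.872, 0.489, -0.021, -0.009]
ft_force: [-0.3, 0.1, -1.8]
grip_width: 0.035
```

```bash
python3 - <<'E'
from h import *
plan(n=0)
snap('wrist','w4.png')
im=cv2.imread('pics/w4.png')[0:200,150:410]
cv2.imwrite('pics/w4c.png',cv2.resize(im,None,fx=3,fy=3,interpolation=cv2.INTER_CUBIC))
E
```

```text
t 12.0 pos [ 0.6257 -0.1437  0.2524] psi 58.6 ang -32.15 rad 0.1047 w 0.035 F [-0.3  0.1 -1.8] q [-0.39  0.56  1.35 -0.02  1.28 -1.4 ]
```

View pics/w4c.png

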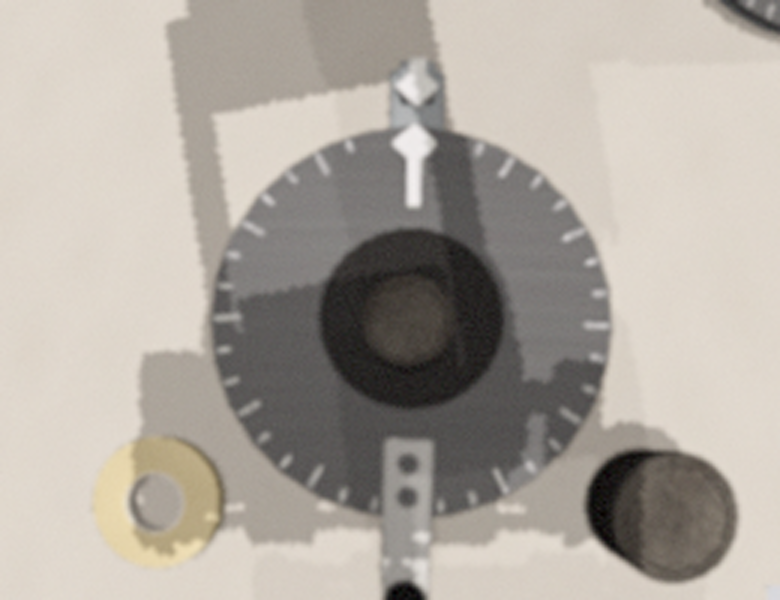

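```bash
python3 - <<'E'
from h import *
def thr(f):
    c=ld(f);s=cv2.imread(f'pics/{f}.png');G=lambda u,v,z: fray(c,u,v,z)
    hs=cv2.cvtColor(s,cv2.COLOR_BGR2HSV);gr=hs[...,2].astype(float)
    # mat: dark disc incl. can
    m=((gr<62)).astype(np.uint8); m[:,:245]=0;m[:,325:]=0;m[:70]=0;m[140:]=0
    n,l,st,ce=cv2.connectedComponentsWithStats(m);k=1+st[1:,4].argmax()
    pts=max(cv2.findContours((l==k).astype(np.uint8),0,1)[0],key=len);(ex,ey),ax,_=cv2.fitEllipse(cv2.convexHull(pts))
    o=G(ex,ey,.035);print(f,'mat',ex,ey,ax,o.round(4))
    # arrow: bright in plate
    m=(gr>165).astype(np.uint8);
    for r0,r1,c0,c1,z,n in [(50,75,275,305,.0345,'arrow tail+head')]:
        y,x=np.nonzero(m[r0:r1,c0:c1]);w=[G(a+c0,b+r0,z) for a,b in zip(x,y)];w=np.array(w)-o
        rr=np.hypot(w[:,0],w[:,1]);w=w[(rr<.074)];d=w.mean(0);print(n,len(w),np.hypot(*d[:2]).round(4),np.degrees(np.arctan2(d[1],d[0])).round(2))
    return c,o
thr('w3');c,o=thr('w4')
g=lambda x,y,z: fray(c,150+(x+.5)/3-.5,(y+.5)/3-.5,z)
for n,x,y,z in [('tip',414,124,.0345),('head',414,144,.0345),('tail',413.5,206,.0345),('wcorner',417,107,.033),('wedge',417,85,.033),('brk root',416.5,128,.031),('brk mid',416.5,112,.031),('hole1',407.5,463,.040),('hole2',407,497,.040),('can',409,320,.065)]:
    d=g(x,y,z)-o;print(n,np.hypot(*d[:2]).round(4),np.degrees(np.arctan2(d[1],d[0])).round(2))
E
```

```text
w3 mat 288.38671875 107.90876007080078 (58.23912811279297, 59.234954833984375) [ 0.5382 -0.0876  0.035 ]
arrow tail+head 136 0.0578 144.68
w4 mat 286.8450012207031 106.1376724243164 (59.11386489868164, 60.96519470214844) [ 0.5385 -0.0873  0.035 ]
arrow tail+head 121 0.0553 147.7
tip 0.076 147.87
head 0.0679 147.8
tail 0.0433 147.64
wcorner 0.0835 147.16
wedge 0.0927 147.28
brk root 0.0755 147.16
brk mid 0.0821 147.27
hole1 0.0531 -32.84
hole2 0.0655 -32.7
can 0.0036 -42.63
```

The arrow reads 147.5° against 147.1–147.2° for the wedge, so they agree to about 0.4°, or roughly 0.5 mm at the tip. That is within the measuring error. The can is upright and still riding where it was. I'll check numerically that the bystanders haven't moved, then hand in.

```bash
python3 - <<'E'
from h import *
a=cv2.imread('pics/s0.png',0);snap('side','s5.png');b=cv2.imread('pics/s5.png',0)
for n,(x0,y0,x1,y1) in dict(penbox=(280,130,330,200),tall=(298,203,322,235),tape=(268,270,300,292),bookend=(195,250,240,345)).items():
    r=cv2.matchTemplate(b,a[y0:y1,x0:x1],cv2.TM_CCOEFF_NORMED);_,v,_,l=cv2.minMaxLoc(r);print(n,round(v,3),l[0]-x0,l[1]-y0)
o=robot.get_obs();print(o['position'],o['ft_force'],o['time'])
robot.hand_in()
E
```

```text
penbox 0.937 0 0
tall 0.972 0 0
tape 0.624 0 0
bookend 0.851 0 0
[ 0.62567623 -0.14371435  0.2516088 ] [-0.15134633  0.16323653 -0.08985108] 12.1
the job is handed in; nothing more can be done
```

I turned the turntable about 145° counter-clockwise, the way clear of the tall can, and handed it in after about 12 s. I pushed the lever post with the partly closed fingers, then made one small correcting push of about 3°. The arm was lifted clear before hand-in.

**Alignment:** the last wrist picture puts the arrow at about 147.5° and the wedge at about 147.1°. That is roughly 0.4° past the wedge, about 0.5 mm at the tip. The arrow mark alone read 147.7° and the lever holes 147.2°. That disagreement is about as large as the remaining error, so I did not push again.

**Small can:** it is upright and rode along with the plate. It reads 3–4 mm off centre; it read about 3 mm off at the start, turning with the plate, so I took it as not having slid. That reading could hide a millimetre or so of movement.

**Other objects:** a before-and-after match of the side pictures shows no pixel shift for the pen box, tall can, tape roll or bookend. The tape roll's match was weak (0.62), possibly because of the arm's shadow.

**Forces:** the wrist force read no more than about 2 N at any of my checks.

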